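# Swing the torque arm against the square stop

### The arm

A 6-joint arm with a two-finger parallel gripper is mounted at the origin on the work surface. World frame = base frame: x ahead of the robot, y to its left, z up, the work surface at z = 0. Lengths are in m, angles in rad, forces in N, time in s.
With the tool pointing down it reaches from about 0.3 to 0.775 m from the base axis. Payload 14.6 kg.
Tool frame: the origin (TCP) lies midway between the tips of the shut fingers; the grasp point (between the pads) lies tcp_to_grasp behind it (tcp_to_grasp is the distance from the TCP to the grasp point, in m); z points along the fingers, y is the line along which they close (so a half turn about z gives the same grasp; the last joint's range is limited). The gripper opens to 85 mm and grips with 20 to 120 N. Pads are 22 mm wide; open, the fingers measure 114 mm over their backs; the gripper's body (76 mm by 85 mm) begins 54 mm behind the grasp point. The pads swing forward as they close: fully open they stand 13 mm farther back than shut.
Start: joints at [-1.25, 0.3, 1.521, -0, 1.321, -0.067], TCP at [0.208, -0.509, 0.231] pointing down, gripper open.
Joint ranges: [-3.03, 3.03], [-0.79, 2.21], [0.23, 2.52], [-1.04, 4.18], [0, 3.07], [-2.55, 2.55]. Speed limits (rad/s): [2.22, 2.22, 2.57, 3.14, 3.14, 3.14].

### API

Orientations are given as [roll, pitch, yaw] about the fixed x, y, z axes, in that order (R = Rz(yaw) Ry(pitch) Rx(roll)).
In Python, from workcell import * gives the robot as it stands.
- The arm moves only by the tool servo_tool, never from a script. Its argument "increments" is a list of rows, each an object of numbers: "tx", "ty", "tz": the shift along the tool's x, y, z in mm; "rx", "ry", "rz": the turn, a rotation vector about the tool's x, y, z in degrees; "hand": the gripper command: -1 is shut, 1 is fully open, values between are in proportion. In form: [{"tx": .., "ty": .., "tz": .., "rx": .., "ry": .., "rz": .., "hand": ..}, ...]. A call has 1 to 8 rows; each row is the pose to reach, as a shift and turn from the pose commanded when the call began, along the tool's axes at that moment; what a row does not reach only later rows make up. A row lasts 1/10 s, in which the tool goes at most 50 mm and 8.59 degrees, less where a joint would pass 70% of its speed; a pose out of reach is approached as far as the arm can. A call with a gripper value outside its range is refused whole. The fingers move at their own pace and stop on an object; "newtons" is the grip in N (left out, the last holds). Time passes only in rows, so rows that repeat a pose let the fingers close. It gives the time, the measured TCP pose, the force, the opening and the grip force at its end, in the units of the state.
- observe(): the state, without advancing time (a new reading comes with each control period).
- get_image(name): name is "side" or "top"; returns a dict with "frame" (384x512x3 uint8, red, green, blue), "vfov" (degrees; the focal length in pixels is half the picture's height over the tangent of half this angle, whatever the lens; pixels are square), "cx", "cy" (the principal point, pixels), "pose" (4x4, takes a point from camera to world coordinates). Camera axes: x right, y down, z forward; pixel columns grow to the right and rows downward; lengths in m; the calibration is good to about 2 mm. A picture is of the moment at which its call begins. There is no depth.
- job_done(): hands the job in; it is judged then, once.
Trained networks look in a picture, given as the dict that the camera call returned (one of the last four; its "shot" number tells which), for a name from the list of things; names that differ only in an ending like _2 or _b are one class to them, and where a whole thing is asked for, a point or a joint stands for the part that bears it (a point fixed in the world has none). Each returns a list of dicts, best first, with "confidence" (0 to 1); they miss things now and then, are a little off and sometimes report something else, mostly with a low value. They report only what shows in the picture. A call takes as long as a camera call. They do not tell look-alikes from the thing itself.
- spot_in(picture, label): "at" ([x, y, z] in m, in the coordinates of the camera as it stood for that picture, good to about 4 mm: the middle of the surface that is visible of it).
- pinpoint(picture, label): "at" ([x, y, z] in m, in the coordinates of the camera as it stood for that picture, good to about 4 mm: a listed point, or the origin of a listed thing).
The state is a dict: "time_s": time; "joint_positions": joint angles; "qd": joint speeds; "effort": joint torques, N m; "position": TCP position; "ee_rot": TCP orientation; "contact_force": force on the tool from outside, world axes, zero at the start; "wrist_torque": the same for the moment, N m; "width": finger opening in m; "gripper_force": force on a finger pad.
Only numpy, scipy, OpenCV 4.12 (cv2) and the standard library are available. Lean on these libraries where they do the work, as an engineer would, in place of code of your own. Each camera call takes 0.05 s, during which the arm holds its last target. There are 200 camera calls.

### The job

The long flat aluminium torque arm lies on the drilling jig plate with one eye over the upright pivot pin. Swing it round the pin (a sideways push near its free end does it), flat on the plate and with its eye still on the pin, until its side lies up against the square stop block (not the round stop post), with less than a finger's width of gap, so that it is ready for drilling; then leave it there.

Things in the scene. Friction and masses are not known exactly. Their poses are not given: they have to be found in the camera images.
- torque_arm: Loose flat aluminium bar, 12 mm thick, 0.2 to 0.5 kg, an eye at each end, flat on the dark jig plate (8 mm thick, fixed). Origin: centre of the pivot eye (52 mm across, 17 mm hole, on the pin), underside. x: along the bar to the free eye (46 mm across, centre at x = 190 mm); z up. Bar 36 mm wide, straight between the eyes. Starts between the stops, 45 mm or more from each. A shorter loose link is not it.
- pivot_pin (a point): Upright steel pin fixed in the jig plate, 12 mm diameter, 40 mm high above the plate. This point is on its axis at the plate's top surface, 8 mm above the bench.
- square_stop: Fixed square steel block, 36 x 36 mm, 30 mm high plus a 5 mm screw head, on the plate 125 mm from the pin, left or right of the arm. Origin: centre of its underside; z up, x and y square to its sides. The bar's straight side meets its face flat after a swing of 25 to 65 degrees; its centre is then 36 mm beside the bar's x axis, 120 mm along it.
- round_stop: Fixed round steel post, 36 mm diameter, 30 mm high plus a 5 mm screw head, on the plate at the mirror image of the square stop's place, on the other side of the arm. Origin: centre of its underside. Not the one wanted.
Not all that is in view belongs to the job. Leave any brown or pink look-alike of the torque_arm alone.

How it is judged:
By the outcome, as a careful person would: the job done as asked, in the order asked, and still so for the second after the job is handed in, with the robot touching nothing.
It also fails if it takes over 32 s, if anything falls off the work surface, if the arm or the gripper's body presses on something with over 40 N, if the wrist force passes 120 N, or if a joint passes its speed limit or range.

## Working session

There is one attempt and no reset: what is moved stays moved. The work goes in short steps, Python scripts to look and compute and a tool call to move; the robot and the scene stay as the last step left them, time stands still between calls to the robot, and variables do not carry over. Pictures are saved under pics/ and viewed, at most 10 in all, crops included, and the job is handed in when it is done.

Besides the shell and the picture viewer there is one more tool, called after "Call:" as name([rows], argument=value, ...), one row to a line, values as JSON. servo_tool: Moves the arm, as the interface text tells. Its arguments: {"type":"object","properties":{"increments":{"type":"array","items":{"type":"object","properties":{"tx":{"type":"number"},"ty":{"type":"number"},"tz":{"type":"number"},"rx":{"type":"number"},"ry":{"type":"number"},"rz":{"type":"number"},"hand":{"type":"number"}}}},"newtons":{"type":"number"}},"required":["increments"]}

```bash
mkdir -p pics
cat > h.py <<'E'
from workcell import *
import numpy as np, cv2
def w(p,a): 
    P=np.array(p["pose"]); return (P[:3,:3]@np.array(a)+P[:3,3])
def px(p,X):
    P=np.array(p["pose"]); c=P[:3,:3].T@(np.array(X)-P[:3,3]); f=p["frame"].shape[0]/2/np.tan(np.radians(p["vfov"])/2)
    return (f*c[:2]/c[2]+[p["cx"],p["cy"]]).round(0)
def ray(p,u,v,z):
    P=np.array(p["pose"]); f=p["frame"].shape[0]/2/np.tan(np.radians(p["vfov"])/2)
    d=P[:3,:3]@np.array([(u-p["cx"])/f,(v-p["cy"])/f,1]); o=P[:3,3]; return o+d*(z-o[2])/d[2]
def save(p,n): cv2.imwrite(f"pics/{n}.png",cv2.cvtColor(p["frame"],cv2.COLOR_RGB2BGR))
E
python3 - <<'E'
from h import *
s=observe(); print(s["time_s"],s["position"],s["ee_rot"],tcp_to_grasp if 'tcp_to_grasp' in globals() else s.keys())
ps=[]
for n in("top","side"):
    p=get_image(n); save(p,n+"0"); print(n,np.array(p["pose"])[:3,3].round(3))
    for l in("torque_arm","pivot_pin","square_stop","round_stop"):
        for d in pinpoint(p,l): X=w(p,d["at"]); print(l,round(d["confidence"],2),X.round(3),px(p,X))
    for d in spot_in(p,"torque_arm"): X=w(p,d["at"]); print("spot arm",round(d["confidence"],2),X.round(3),px(p,X))
ims=[cv2.imread(f"pics/{n}0.png") for n in("top","side")]
cv2.imwrite("pics/both.png",cv2.resize(ims[0],(800,600)));
E
```

```text
0.0 [ 0.20790096 -0.50893376  0.23070026] [-3.14038931e+00 -8.99762674e-05  3.87781930e-01] 0.0187
top [0.227 0.084 1.061]
torque_arm 0.73 [0.262 0.339 0.002] [155. 286.]
torque_arm 0.63 [0.67  0.086 0.008] [253. 129.]
pivot_pin 0.8 [0.669 0.087 0.005] [252. 130.]
square_stop 0.7 [ 0.621 -0.032  0.004] [297. 145.]
round_stop 0.75 [0.598 0.186 0.01 ] [215. 155.]
spot arm 0.67 [0.573 0.105 0.021] [246. 162.]
side [0.334 0.792 0.674]
torque_arm 0.89 [0.671 0.085 0.011] [182. 195.]
torque_arm 0.85 [ 0.263  0.343 -0.001] [326. 291.]
torque_arm 0.8 [ 0.223 -0.162 -0.001] [338. 159.]
pivot_pin 0.73 [0.671 0.084 0.01 ] [182. 195.]
square_stop 0.65 [ 0.624 -0.034  0.006] [209. 172.]
round_stop 0.48 [0.596 0.186 0.005] [198. 224.]
spot arm 0.92 [0.572 0.111 0.02 ] [213. 202.]
spot arm 0.71 [ 0.244 -0.227  0.01 ] [332. 144.]
spot arm 0.56 [0.267 0.275 0.012] [325. 262.]
```

View pics/both.png

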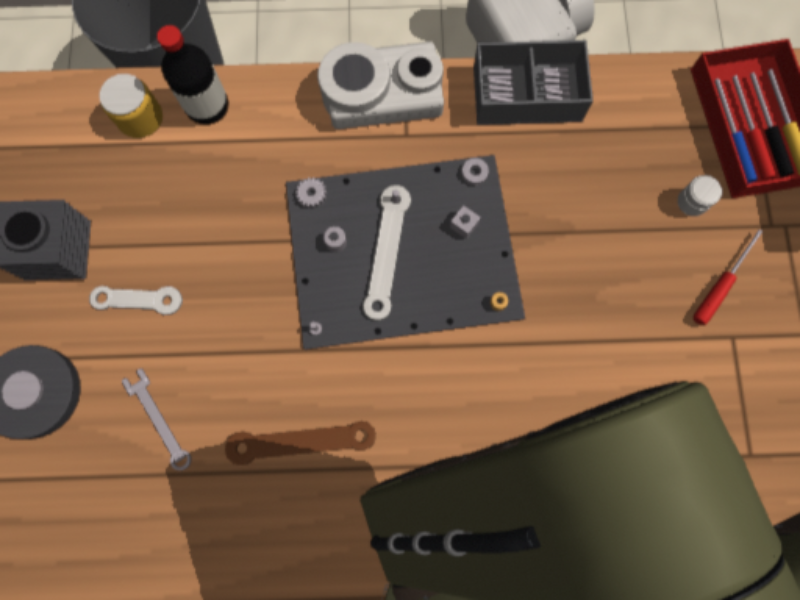

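View pics/side0.png

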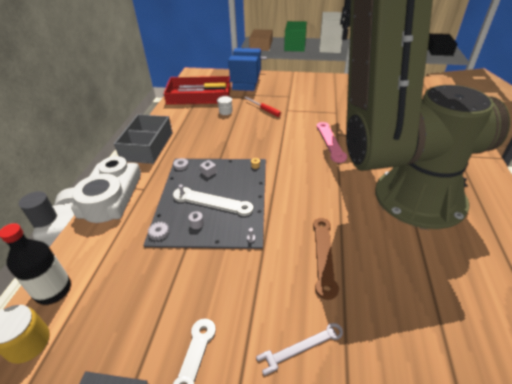

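The picture shows the pin at about (395,198) and the free eye at (377,306). The square stop is at (464,221) and the round post at (334,237). There are four candidates for the arm:
- the silver bar on the plate, (395,198)–(377,306)
- a short silver link, (135,300)
- a brown look-alike, (300,440)
- a pink look-alike in the side view, (332,143)

Only the bar on the plate has its eye on the pin, so it is the torque arm. I'll confirm that in an enlarged crop.

Run:
```python
from h import *
p=get_image("top"); c=p["frame"][90:235,170:350]
cv2.imwrite("pics/crop.png",cv2.cvtColor(cv2.resize(c,(720,580),interpolation=cv2.INTER_CUBIC),cv2.COLOR_RGB2BGR))
s=.64
for n,u,v,z in(("free eye",377*s,306*s,.02),("washer",500*s,300*s,.02),("pin top",393*s,198*s,.048),("eye pin",396*s,200*s,.02),("sq top",464*s,220*s,.043)): print(n,ray(p,u,v,z).round(3))
```

```text
free eye [0.482 0.12  0.02 ]
washer [ 0.486 -0.083  0.02 ]
pin top [0.659 0.088 0.048]
eye pin [0.667 0.083 0.02 ]
sq top [ 0.619 -0.029  0.043]
```

View pics/crop.png

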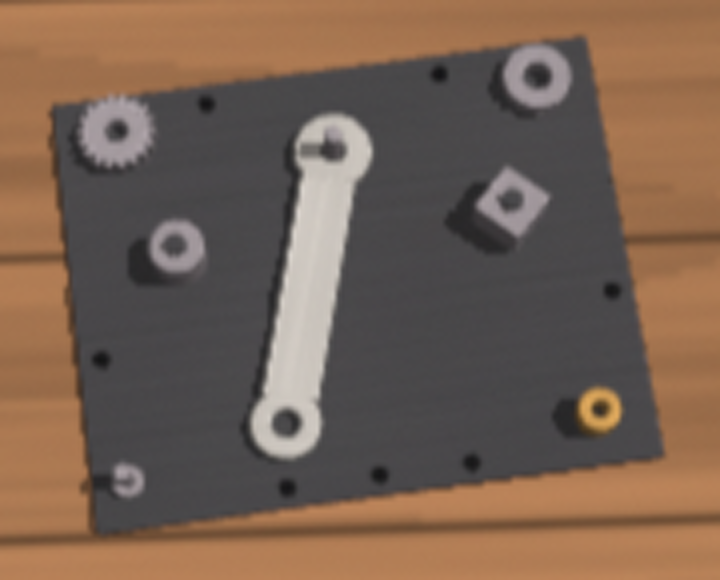

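The crop confirms it: silver-white bar, eye on the pin, between the square stop on the right and the round post on the left. I'll push its left side toward −y with shut fingers.

Call:
servo_tool([
  {"tx": 543,"ty": -505,"tz": 100,"hand": -1},
  {"tx": 543,"ty": -505,"tz": 100,"hand": -1},
  {"tx": 543,"ty": -505,"tz": 100,"hand": -1},
  {"tx": 543,"ty": -505,"tz": 100,"hand": -1},
  {"tx": 543,"ty": -505,"tz": 100,"hand": -1},
  {"tx": 543,"ty": -505,"tz": 100,"hand": -1},
  {"tx": 543,"ty": -505,"tz": 100,"hand": -1},
  {"tx": 543,"ty": -505,"tz": 100,"hand": -1},
])

```text
$.increments[0]: bad value
```

Call:
servo_tool([
  {"tx": 36,"ty": -33,"tz": 6,"hand": -1},
  {"tx": 72,"ty": -67,"tz": 13,"hand": -1},
  {"tx": 108,"ty": -100,"tz": 20,"hand": -1},
  {"tx": 144,"ty": -134,"tz": 26,"hand": -1},
  {"tx": 180,"ty": -168,"tz": 33,"hand": -1},
  {"tx": 216,"ty": -201,"tz": 40,"hand": -1},
  {"tx": 252,"ty": -235,"tz": 46,"hand": -1},
  {"tx": 280,"ty": -260,"tz": 50,"hand": -1},
])

```text
$.increments[0]: bad value
```

Call:
servo_tool([
  {"tx": 36,"ty": -33,"tz": 6,"rx": 0,"ry": 0,"rz": 0,"hand": -1},
  {"tx": 72,"ty": -67,"tz": 13,"rx": 0,"ry": 0,"rz": 0,"hand": -1},
  {"tx": 108,"ty": -100,"tz": 20,"rx": 0,"ry": 0,"rz": 0,"hand": -1},
  {"tx": 144,"ty": -134,"tz": 26,"rx": 0,"ry": 0,"rz": 0,"hand": -1},
  {"tx": 180,"ty": -168,"tz": 33,"rx": 0,"ry": 0,"rz": 0,"hand": -1},
  {"tx": 216,"ty": -201,"tz": 40,"rx": 0,"ry": 0,"rz": 0,"hand": -1},
  {"tx": 252,"ty": -235,"tz": 46,"rx": 0,"ry": 0,"rz": 0,"hand": -1},
  {"tx": 280,"ty": -260,"tz": 50,"rx": 0,"ry": 0,"rz": 0,"hand": -1},
])

```text
time_s: 1.45
position: [0.3693, -0.1602, 0.1812]
ee_rot: [3.141, -0.0, 0.389]
contact_force: [0.1, -0.8, 0.1]
width: 0.0001
gripper_force: 0.0
```

Call:
servo_tool([
  {"tx": 36,"ty": -33,"tz": 10,"rx": 0,"ry": 0,"rz": 0,"hand": -1},
  {"tx": 72,"ty": -67,"tz": 20,"rx": 0,"ry": 0,"rz": 0,"hand": -1},
  {"tx": 108,"ty": -100,"tz": 30,"rx": 0,"ry": 0,"rz": 0,"hand": -1},
  {"tx": 144,"ty": -134,"tz": 40,"rx": 0,"ry": 0,"rz": 0,"hand": -1},
  {"tx": 180,"ty": -168,"tz": 50,"rx": 0,"ry": 0,"rz": 0,"hand": -1},
  {"tx": 216,"ty": -201,"tz": 60,"rx": 0,"ry": 0,"rz": 0,"hand": -1},
  {"tx": 252,"ty": -235,"tz": 75,"rx": 0,"ry": 0,"rz": 0,"hand": -1},
  {"tx": 263,"ty": -245,"tz": 80,"rx": 0,"ry": 0,"rz": 0,"hand": -1},
])

```text
time_s: 2.25
position: [0.5201, 0.1671, 0.0999]
ee_rot: [-3.141, 0.001, 0.39]
contact_force: [-0.4, -1.9, -0.1]
width: 0.0002
gripper_force: 0.0
```

Run:
```python
from h import *
s=observe(); print(s["time_s"],s["position"],s["ee_rot"])
p=get_image("side"); save(p,"near"); c=p["frame"][100:280,110:310]
cv2.imwrite("pics/near.png",cv2.cvtColor(cv2.resize(c,(660,594),interpolation=cv2.INTER_CUBIC),cv2.COLOR_RGB2BGR))
print([(px(p,s["position"])-[110,100])*3.3, (px(p,[s["position"][0],s["position"][1],.012])-[110,100])*3.3])
```

```text
2.25 [0.52009702 0.16709453 0.09990888] [-3.14118464e+00  7.21206358e-04  3.90482993e-01]
[array([379.5, 313.5]), array([389.4, 396. ])]
```

View pics/near.png

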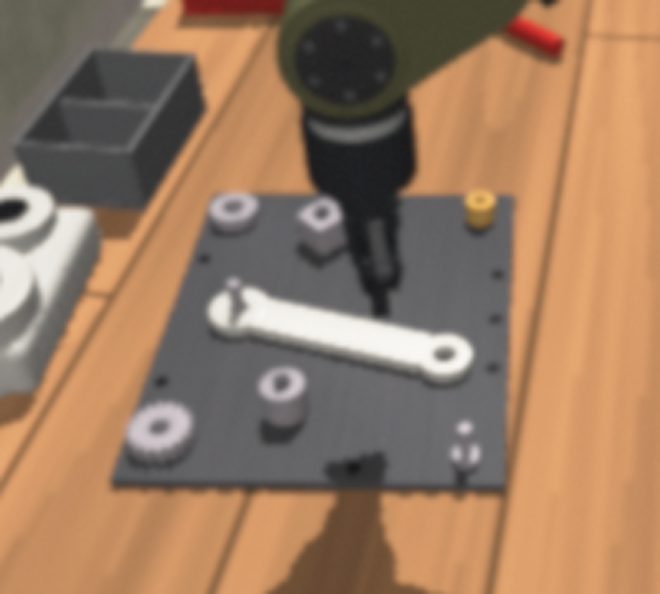

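The fingers hang above the plate on the round-post side of the bar, tip at (380,313), and the descent spot at (389,396) is clear. I'll go down and start the swing.

Call:
servo_tool([
  {"tx": 0,"ty": 0,"tz": 30,"rx": 0,"ry": 0,"rz": 0,"hand": -1},
  {"tx": 0,"ty": 0,"tz": 60,"rx": 0,"ry": 0,"rz": 0,"hand": -1},
  {"tx": 0,"ty": 0,"tz": 78,"rx": 0,"ry": 0,"rz": 0,"hand": -1},
  {"tx": 0,"ty": 0,"tz": 86,"rx": 0,"ry": 0,"rz": 0,"hand": -1},
  {"tx": 0,"ty": 0,"tz": 86,"rx": 0,"ry": 0,"rz": 0,"hand": -1},
])

```text
time_s: 2.8
position: [0.5194, 0.1634, 0.0148]
ee_rot: [-3.141, 0.001, 0.388]
contact_force: [1.2, 0.4, 0.0]
width: -0.0002
gripper_force: 0.0
```

Call:
servo_tool([
  {"tx": -6,"ty": 9,"tz": 0,"rx": 0,"ry": 0,"rz": 0,"hand": -1},
  {"tx": -17,"ty": 19,"tz": 0,"rx": 0,"ry": 0,"rz": 0,"hand": -1},
  {"tx": -26,"ty": 30,"tz": 0,"rx": 0,"ry": 0,"rz": 0,"hand": -1},
  {"tx": -34,"ty": 42,"tz": 0,"rx": 0,"ry": 0,"rz": 0,"hand": -1},
  {"tx": -41,"ty": 55,"tz": 0,"rx": 0,"ry": 0,"rz": 0,"hand": -1},
  {"tx": -47,"ty": 68,"tz": 0,"rx": 0,"ry": 0,"rz": 0,"hand": -1},
  {"tx": -52,"ty": 82,"tz": 0,"rx": 0,"ry": 0,"rz": 0,"hand": -1},
  {"tx": -56,"ty": 95,"tz": 0,"rx": 0,"ry": 0,"rz": 0,"hand": -1},
])

```text
time_s: 3.6
position: [0.5039, 0.0532, 0.0153]
ee_rot: [3.142, 0.0, 0.388]
contact_force: [-0.1, 1.0, -0.2]
width: -0.0003
gripper_force: 0.4
```

Run:
```python
from h import *
s=observe(); print(s["time_s"],s["position"],s["ee_rot"])
p=get_image("side"); c=p["frame"][100:280,110:310]
cv2.imwrite("pics/mid.png",cv2.cvtColor(cv2.resize(c,(660,594),interpolation=cv2.INTER_CUBIC),cv2.COLOR_RGB2BGR))
```

```text
3.6 [0.50386559 0.05317535 0.01530102] [3.14157781e+00 1.65579235e-05 3.87509445e-01]
```

View pics/mid.png

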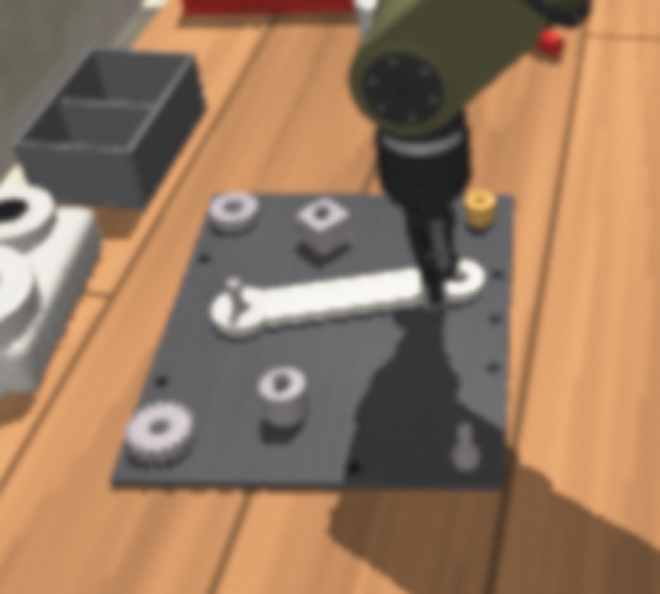

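The bar has swung about 30° with its eye on the pin, and the fingers are at (435,290) beside the free eye. I'll continue more slowly toward the stop.

Call:
servo_tool([
  {"tx": -2,"ty": 14,"tz": 0,"rx": 0,"ry": 0,"rz": 0,"hand": -1},
  {"tx": -4,"ty": 29,"tz": 0,"rx": 0,"ry": 0,"rz": 0,"hand": -1},
  {"tx": -4,"ty": 43,"tz": 0,"rx": 0,"ry": 0,"rz": 0,"hand": -1},
  {"tx": -3,"ty": 51,"tz": 0,"rx": 0,"ry": 0,"rz": 0,"hand": -1},
  {"tx": -2,"ty": 58,"tz": 0,"rx": 0,"ry": 0,"rz": 0,"hand": -1},
  {"tx": -1,"ty": 65,"tz": 0,"rx": 0,"ry": 0,"rz": 0,"hand": -1},
  {"tx": -1,"ty": 65,"tz": 0,"rx": 0,"ry": 0,"rz": 0,"hand": -1},
])

```text
time_s: 4.35
position: [0.5279, -0.0065, 0.0153]
ee_rot: [3.141, -0.0, 0.387]
contact_force: [-0.3, 0.5, -0.1]
width: 0.0001
gripper_force: 0.0
```

Run:
```python
from h import *
s=observe(); print(s["time_s"],s["position"],s["ee_rot"])
p=get_image("side"); c=p["frame"][130:240,150:290]
cv2.imwrite("pics/mid2.png",cv2.cvtColor(cv2.resize(c,(700,550),interpolation=cv2.INTER_CUBIC),cv2.COLOR_RGB2BGR))
```

```text
4.35 [ 0.52788184 -0.00652023  0.01528383] [ 3.14136777e+00 -2.50709305e-04  3.87434718e-01]
```

View pics/mid2.png

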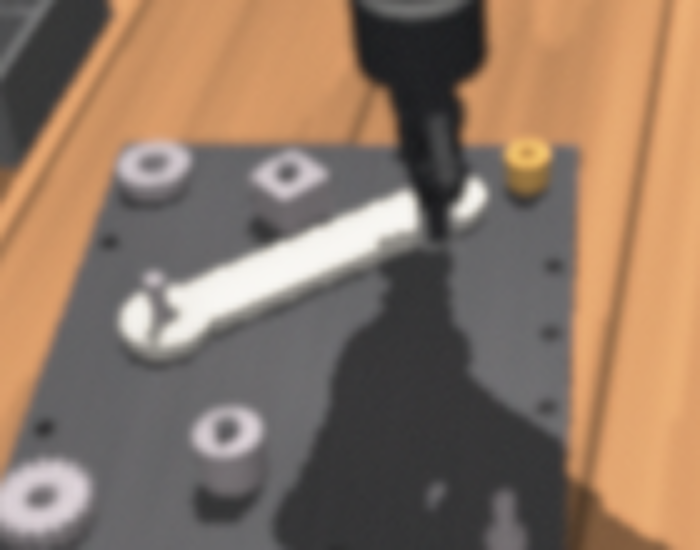

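The bar is about 10–20 mm from the square stop, with a dark gap at (270,230). I'll close it in small steps and watch the force.

Call:
servo_tool([
  {"tx": 1,"ty": 3,"tz": 0,"rx": 0,"ry": 0,"rz": 0,"hand": -1},
  {"tx": 1,"ty": 6,"tz": 0,"rx": 0,"ry": 0,"rz": 0,"hand": -1},
  {"tx": 2,"ty": 9,"tz": 0,"rx": 0,"ry": 0,"rz": 0,"hand": -1},
  {"tx": 3,"ty": 12,"tz": 0,"rx": 0,"ry": 0,"rz": 0,"hand": -1},
  {"tx": 3,"ty": 12,"tz": 0,"rx": 0,"ry": 0,"rz": 0,"hand": -1},
])

```text
time_s: 4.9
position: [0.535, -0.0162, 0.0153]
ee_rot: [3.141, -0.0, 0.388]
contact_force: [-0.8, 0.2, -0.2]
width: -0.0006
gripper_force: 0.0
```

Call:
servo_tool([
  {"tx": 1,"ty": 2,"tz": 0,"rx": 0,"ry": 0,"rz": 0,"hand": -1},
  {"tx": 1,"ty": 4,"tz": 0,"rx": 0,"ry": 0,"rz": 0,"hand": -1},
  {"tx": 1,"ty": 4,"tz": 0,"rx": 0,"ry": 0,"rz": 0,"hand": -1},
])

```text
time_s: 5.2
position: [0.5373, -0.0195, 0.0153]
ee_rot: [3.142, -0.0, 0.388]
contact_force: [0.0, -0.3, 0.1]
width: -0.0002
gripper_force: 0.1
```

Run:
```python
from h import *
s=observe(); print(s["time_s"],s["position"],s["contact_force"])
for n in("side","top"):
  p=get_image(n); c=p["frame"][130:240,150:290] if n=="side" else p["frame"][90:200,210:350]
  cv2.imwrite(f"pics/m3{n}.png",cv2.cvtColor(cv2.resize(c,(700,550),interpolation=cv2.INTER_CUBIC),cv2.COLOR_RGB2BGR))
```

```text
5.2 [ 0.53730582 -0.01947194  0.01530413] [ 0.00293145 -0.34001105  0.07396811]
```

View pics/m3side.png

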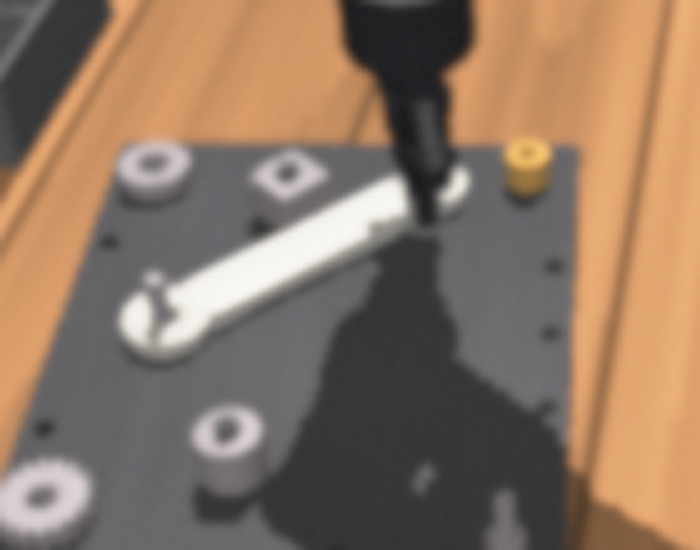

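No contact force yet, so the gap is still a few mm. Continuing.

Call:
servo_tool([
  {"tx": 0,"ty": 2,"tz": 0,"rx": 0,"ry": 0,"rz": 0,"hand": -1},
  {"tx": 1,"ty": 4,"tz": 0,"rx": 0,"ry": 0,"rz": 0,"hand": -1},
  {"tx": 1,"ty": 5,"tz": 0,"rx": 0,"ry": 0,"rz": 0,"hand": -1},
  {"tx": 1,"ty": 5,"tz": 0,"rx": 0,"ry": 0,"rz": 0,"hand": -1},
])

```text
time_s: 5.7
position: [0.5401, -0.0237, 0.0153]
ee_rot: [3.142, -0.0, 0.388]
contact_force: [0.7, 0.8, -1.0]
width: -0.0005
gripper_force: 0.1
```

Call:
servo_tool([
  {"tx": 1,"ty": 1,"tz": 0,"rx": 0,"ry": 0,"rz": 0,"hand": -1},
  {"tx": 1,"ty": 2,"tz": 0,"rx": 0,"ry": 0,"rz": 0,"hand": -1},
  {"tx": 1,"ty": 2,"tz": 0,"rx": 0,"ry": 0,"rz": 0,"hand": -1},
])

```text
time_s: 6.0
position: [0.5418, -0.0251, 0.0153]
ee_rot: [3.142, -0.0, 0.388]
contact_force: [-0.2, -0.2, 1.0]
width: -0.0001
gripper_force: 0.2
```

Call:
servo_tool([
  {"tx": 1,"ty": 1,"tz": 0,"rx": 0,"ry": 0,"rz": 0,"hand": -1},
  {"tx": 1,"ty": 2,"tz": 0,"rx": 0,"ry": 0,"rz": 0,"hand": -1},
  {"tx": 1,"ty": 2,"tz": 0,"rx": 0,"ry": 0,"rz": 0,"hand": -1},
])

```text
time_s: 6.3
position: [0.5435, -0.0266, 0.0153]
ee_rot: [3.142, -0.0, 0.388]
contact_force: [-0.8, 0.1, -0.1]
width: -0.0003
gripper_force: 0.2
```

Call:
servo_tool([
  {"tx": 1,"ty": 1,"tz": 0,"rx": 0,"ry": 0,"rz": 0,"hand": -1},
  {"tx": 1,"ty": 2,"tz": 0,"rx": 0,"ry": 0,"rz": 0,"hand": -1},
  {"tx": 1,"ty": 2,"tz": 0,"rx": 0,"ry": 0,"rz": 0,"hand": -1},
])

```text
time_s: 6.6
position: [0.5444, -0.0275, 0.015]
ee_rot: [-3.14, 0.001, 0.388]
contact_force: [-5.0, 5.5, 2.4]
width: -0.0002
gripper_force: 3.6
```

Run:
```python
from h import *
s=observe(); print(s["time_s"],s["position"],s["contact_force"])
for n in("side","top"):
  p=get_image(n); c=p["frame"][130:240,150:290] if n=="side" else p["frame"][90:200,210:350]
  cv2.imwrite(f"pics/m4{n}.png",cv2.cvtColor(cv2.resize(c,(400,314),interpolation=cv2.INTER_CUBIC),cv2.COLOR_RGB2BGR))
cv2.imwrite("pics/m4.png",np.hstack([cv2.imread("pics/m4side.png"),cv2.imread("pics/m4top.png")]))
```

```text
6.6 [ 0.54440288 -0.02749384  0.01504719] [-5.04541715  5.4512788   2.38788066]
```

View pics/m4.png

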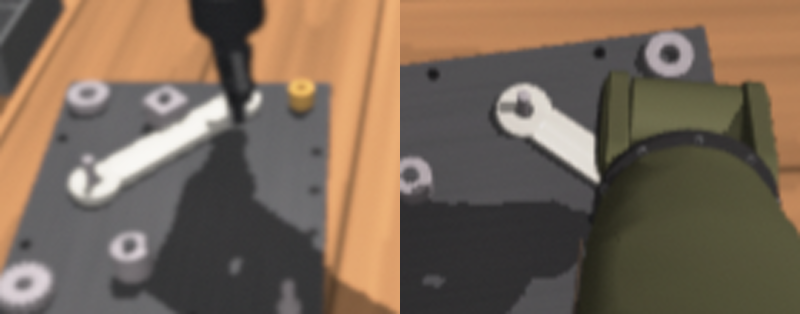

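The force rose to about 7 N and the tool stalled, so the bar is against the stop. I'll back off sideways, lift and look.

Call:
servo_tool([
  {"tx": -4,"ty": -10,"tz": 0,"rx": 0,"ry": 0,"rz": 0,"hand": -1},
  {"tx": -8,"ty": -25,"tz": 0,"rx": 0,"ry": 0,"rz": 0,"hand": -1},
  {"tx": -8,"ty": -25,"tz": -30,"rx": 0,"ry": 0,"rz": 0,"hand": -1},
  {"tx": -8,"ty": -25,"tz": -70,"rx": 0,"ry": 0,"rz": 0,"hand": -1},
  {"tx": -50,"ty": -25,"tz": -100,"rx": 0,"ry": 0,"rz": 0,"hand": -1},
  {"tx": -90,"ty": -45,"tz": -130,"rx": 0,"ry": 0,"rz": 0,"hand": -1},
  {"tx": -120,"ty": -75,"tz": -150,"rx": 0,"ry": 0,"rz": 0,"hand": -1},
  {"tx": -140,"ty": -110,"tz": -160,"rx": 0,"ry": 0,"rz": 0,"hand": -1},
])

```text
time_s: 7.5
position: [0.3718, 0.0212, 0.1765]
ee_rot: [3.14, -0.002, 0.386]
contact_force: [1.3, 1.1, 0.3]
width: -0.0002
gripper_force: 0.0
```

Run:
```python
from h import *
s=observe(); print(s["time_s"],s["position"],s["contact_force"])
for n in("side","top"):
  p=get_image(n); c=p["frame"][130:240,150:290] if n=="side" else p["frame"][90:200,210:350]
  cv2.imwrite(f"pics/m5{n}.png",cv2.cvtColor(cv2.resize(c,(400,314),interpolation=cv2.INTER_CUBIC),cv2.COLOR_RGB2BGR))
cv2.imwrite("pics/m5.png",np.hstack([cv2.imread("pics/m5side.png"),cv2.imread("pics/m5top.png")]))
```

```text
7.5 [0.37176425 0.02124173 0.17646243] [1.33045273 1.09558772 0.34507855]
```

View pics/m5.png

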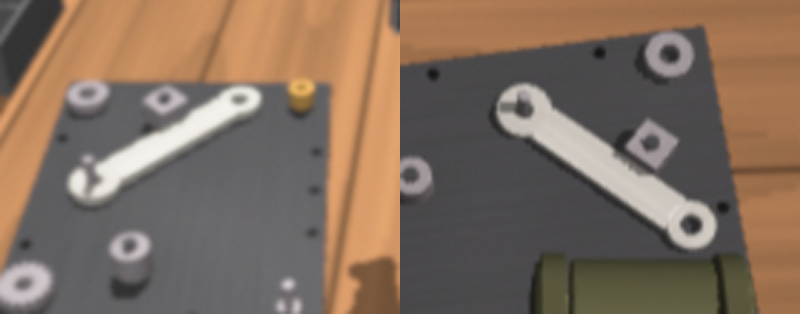

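The top view shows the bar's side flat against the square stop at (640,155), its eye still on the pin at (523,108), and the robot clear of everything.

```bash
python3 -c "
from workcell import *
print(job_done())"
```

```text
the job is handed in; nothing more can be done
None
```

The torque arm now lies flat on the plate with its side against the square stop and its eye on the pin, and the robot is clear; I handed the job in at about 7.6 s on the robot's clock, but no verdict came back.

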